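Set a primed panel up on the table easel

ROBOT

A 6-joint arm with a two-finger parallel gripper is mounted at the origin on the work surface. World frame = base frame: x ahead of the robot, y to its left, z up, the work surface at z = 0. Lengths are in m, angles in rad, forces in N, time in s.
With the tool pointing down it reaches from about 0.35 to 0.85 m from the base axis. Payload 8.1 kg.
Tool frame: the origin (TCP) lies on the centre line of the jaws, within the pads' length; the fingertips stand 17 mm ahead of it and the grasp point (between the pads) lies 2 mm behind it; z points along the fingers, y is the line along which they close (so a half turn about z gives the same grasp; the last joint's range is limited). The gripper opens to 93 mm and grips with 3 to 60 N. Pads are 15 mm wide; open, the fingers measure 128 mm over their backs; the gripper's body (75 mm by 188 mm) begins 65 mm behind the grasp point.
Start: joints at [1.123, 0.13, 1.488, -0, 1.523, -0.085], TCP at [0.213, 0.561, 0.236] pointing down, gripper open.
Joint ranges: [-2.96, 2.96], [-0.89, 2.26], [0.02, 2.5], [-1.34, 4.48], [0, 2.73], [-2.66, 2.66]. Speed limits (rad/s): [2.39, 2.39, 2.79, 3.14, 3.14, 3.14].

INTERFACE

Orientations are given as a rotation vector (axis times angle).
In Python, from plant import status, eyes, robot gives the robot as it stands. The module is installed in compiled form; this text tells all that it offers.
- The arm moves only by the tool servo_tool, never from a script. Its argument "plan" is text: rows parted by semicolons, each of 4 numbers parted by spaces: the shift along the tool's x, y, z in m, then the turn about the tool's z in degrees. A call has 1 to 12 rows; each row is the pose to reach, as a shift and turn from the pose commanded when the call began, along the tool's axes at that moment; what a row does not reach only later rows make up. A row lasts 1/12 s, in which the tool goes at most 41.7 mm and 7.16 degrees, less where a joint would pass 70% of its speed; a pose out of reach is approached as far as the arm can. A call with a gripper value outside its range is refused whole. "grip" is the closure, from -1 (fully open) to 1 (shut), set as the call begins (left out, the last holds). The fingers move at their own pace and stop on an object; "grip_force" is the grip in N (left out, the last holds). Time passes only in rows, so rows that repeat a pose let the fingers close. It gives the time, the measured TCP pose, the force, the opening and the grip force at its end, in the units of the state.
- status.read_state(): the state, without advancing time (a new reading comes with each control period).
- eyes.read_camera(name): name is "side" or "top" or "wrist"; returns a dict with "image" (480x640x3 uint8, blue, green, red), "fovy" (degrees; the focal length in pixels is half the picture's height over the tangent of half this angle, whatever the lens; pixels are square), "cx", "cy" (the principal point, pixels), "world_from_camera" (4x4, takes a point from camera to world coordinates); the wrist camera has in their place "hand_eye" (4x4, takes a point from camera to tool coordinates, whose origin is the TCP and whose axes are the flange's). Camera axes: x right, y down, z forward; pixel columns grow to the right and rows downward; lengths in m; the calibration is good to about 2 mm. A picture is of the moment at which its call begins: read the wrist's pose just before it. There is no depth.
- robot.close_job(): hands the job in; it is judged then, once.
The state is a dict: "t": time; "q": joint angles; "dq": joint speeds; "joint_torque": joint torques, N m; "tool_pos": TCP position; "orientation": TCP orientation; "force": force on the tool from outside, world axes, zero at the start; "wrist_torque": the same for the moment, N m; "opening": finger opening in m; "gripper_force": force on a finger pad.
Only numpy, scipy, OpenCV 4.12 (cv2) and the standard library are available. Lean on these libraries where they do the work, as an engineer would, in place of code of your own. Each camera call takes 0.05 s, during which the arm holds its last target. There are 200 camera calls.

TASK

Set the primed panel that leans against the black bin up on the table easel for painting: stand it on the ledge, centred on the mast, white face to the front and flat back against the mast, then slide the top holder down until it rests on the panel's upper edge and holds it. Set the panel down and lay it back by hand, do not let it drop or topple into place, and do not push about or knock over the jar of brushes and the low tin that stand between bin and easel.

Things in the scene. Friction and masses are not known exactly. Their poses are not given: they have to be found in the camera images.
- easel: Table easel of warm brown beech, fixed. Origin on the table under the middle of its base: 260 mm front to back (x), 224 mm wide (y), rails up to 44 mm high. +x points to its rear (the painter sits on the -x side), z up. A mast in the middle of its width leans back 25 degrees from vertical; a 22 mm wide strut runs down behind it.
- easel_back: The leaning mast, 30 mm wide (y), 18 mm thick, up to z = 252 mm. Origin 75 mm above the table, mid width, where the ledge's top meets the mast's front face. z up along the mast, x square to its front face and pointing to the rear (in front of the mast is -x), y across. Beside the mast the space behind the panel is open.
- ledge (a point): Middle of the top of the ledge, a strip 220 mm wide (y) and 36 mm deep, square to the mast and fixed to it: its top is the plane z = 0 of easel_back, from x = 0 (mast) to x = -36 mm; this point is at x = -18 mm. A front lip at x = -36 to -44 mm rises 8 mm above it.
- holder (a joint): Top holder, a beech block sliding on the mast; value in m downwards, 0 at the mast's top, 0.064 when resting on the panel. Stiff: stays where left, moves down the mast with about 4 N. Its underside is at z = 214 mm minus the value in easel_back, with a front lip (x = -28 to -34 mm) hanging 8 mm lower. Starts at 0 to 0.028, so 36 to 64 mm above where the panel's top edge will be.
- holder_top (a point): Middle of the flat top of the holder's front part (33 mm deep, 40 mm wide), 17.5 mm in front of the mast and 38 mm above the holder's underside: the place to push it down. The mast passes just behind it and stands up to 64 mm higher than it when the holder is down.
- panel: Painting panel, 200 mm wide (y), 150 mm high (z), 18 mm thick (x), 0.2 to 0.38 kg: white face on the -x side, bare frame of 30 mm wide battens on the +x side. Origin at its centre; z up along its height. At the start it stands on the table on a long edge and leans back 23 degrees on the bin's rim, white face outward; its top edge is clear, 38 mm above the rim.
- panel_face (a point): Centre of the panel's white face, 9 mm in front (-x) of its origin.
- bin: Black plastic stacking bin with dowels and offcuts, fixed. Origin at the centre of its underside; 150 mm front to back (x), 240 mm long (y), 100 mm high; the panel leans against its long -x side. z up.
- jar: Glass jar, 72 mm wide, 100 mm high, with brushes up to 190 mm high; stands between easel and bin. Origin under its centre. To be left alone.
- filler: Low tin, 68 mm wide, 65 mm high; stands between easel and bin. Origin under its centre. To be left alone.

How it is judged:
On the way, in this order (a step that is already met when the one before it is completed fails the run):
1. the panel stands centred on the ledge, back against the mast, white face to the front (z of panel in the frame of easel_back between 0.07 and 0.081 m and x of panel in the frame of easel_back between -0.015 and -0.004 m and y of panel in the frame of easel_back between -0.015 and 0.015 m and x of panel_face in the frame of easel_back below -0.012 m and angle between the z axis of panel and the z axis of easel_back, either way round below 0.06 rad and angle between the y axis of panel and the y axis of easel_back, either way round below 0.06 rad), for 0.2 s.
2. the top holder is down on the panel's upper edge (all of step 1 and value of joint holder above 0.06 m), for 0.2 s.
At the end, for the whole second after the job is handed in: The panel stands at rest on the ledge (lower edge within 5 mm of it), lies back against the mast (within about 5 mm and 0.06 rad), white face to the front, its middle within 15 mm of the mast's middle, and the top holder rests on its upper edge (within 4 mm) (all of step 2 and linear speed of panel below 0.02 m/s and angular speed of panel below 0.1 rad/s); the robot touches nothing.
It fails at once if the panel is let drop or topple: with no finger on it, it moves faster than 0.5 m/s or turns faster than 3.5 rad/s (contact force between the fingers and panel below 0.2 N and (linear speed of panel above 0.5 m/s or angular speed of panel above 3.5 rad/s)).
It fails at once if the jar or the low tin is pushed more than 40 mm or tipped over (distance of any of jar, filler from where it was at the start of the episode above 0.04 m or angle between any of jar, filler's own z axis and vertical above 0.5 rad).
It also fails if it takes over 61 s, if anything falls off the work surface, if the arm or the gripper's body presses on something with over 40 N, if the wrist force passes 120 N, or if a joint passes its speed limit or range.

## Working session

There is one attempt and no reset: what is moved stays moved. The work goes in short steps, Python scripts to look and compute and a tool call to move; the robot and the scene stay as the last step left them, time stands still between calls to the robot, and variables do not carry over. Pictures are saved under pics/ and viewed, at most 10 in all, crops included, and the job is handed in when it is done.

Besides the shell and the picture viewer there is one more tool, called after "Emit:" as name(argument=value, ...) on one line, values as JSON. servo_tool: Moves the arm, as the interface text tells. Its arguments: {"type":"object","properties":{"plan":{"type":"string"},"grip":{"type":"number"},"grip_force":{"type":"number"}},"required":["plan"]}

```bash
mkdir -p pics
cat > h.py <<'E'
import numpy as np, cv2
from scipy.spatial.transform import Rotation as R
from plant import status, eyes, robot
def snap(n,f=None):
    s=status.read_state(); c=eyes.read_camera(n)
    if n=='wrist':
        T=np.eye(4);T[:3,:3]=R.from_rotvec(s['orientation']).as_matrix();T[:3,3]=s['tool_pos']
        c['world_from_camera']=T@c['hand_eye']
    if f: cv2.imwrite('pics/'+f,c['image'])
    return c
def ray(c,u,v):
    f=240/np.tan(np.radians(c['fovy'])/2); T=c['world_from_camera']
    d=T[:3,:3]@np.array([(u-c['cx'])/f,(v-c['cy'])/f,1]); return T[:3,3],d/np.linalg.norm(d)
def onz(c,u,v,z):
    o,d=ray(c,u,v); return o+d*(z-o[2])/d[2]
def proj(c,p):
    f=240/np.tan(np.radians(c['fovy'])/2); T=c['world_from_camera']
    q=T[:3,:3].T@(np.array(p)-T[:3,3]); return np.array([c['cx']+f*q[0]/q[2],c['cy']+f*q[1]/q[2]])
def tri(rs):
    A=np.zeros((3,3));b=np.zeros(3)
    for o,d in rs:
        P=np.eye(3)-np.outer(d,d);A+=P;b+=P@o
    x=np.linalg.solve(A,b); return x,[np.linalg.norm((np.eye(3)-np.outer(d,d))@(x-o)) for o,d in rs]
E
python3 - <<'E'
from h import *
np.set_printoptions(precision=4,suppress=True)
for n in('side','top'):
    c=snap(n,n+'1.png');print(n,c['fovy'],c['cx'],c['cy']);print(c['world_from_camera'])
s=status.read_state();print(s['t'],s['tool_pos'],R.from_rotvec(s['orientation']).as_matrix());
c=snap('wrist','wrist1.png');print(c['fovy'],c['hand_eye'])
E
```

```text
side 44.8847717654902 326.5713760426516 230.4185118680019
[[ 0.8294 -0.3448  0.4396  0.197 ]
 [-0.5587 -0.5234  0.6434 -0.6067]
 [ 0.0082 -0.7792 -0.6267  0.7668]
 [ 0.      0.      0.      1.    ]]
top 57.972847602848944 320.7630027790733 239.27209479211493
[[ 0.0216 -0.989   0.1465  0.5165]
 [-0.9997 -0.0229 -0.0077 -0.0075]
 [ 0.0109 -0.1463 -0.9892  0.873 ]
 [ 0.      0.      0.      1.    ]]
0.1 [0.2127 0.5605 0.2347] [[-0.9349  0.3549 -0.0007]
 [ 0.3549  0.9349 -0.0016]
 [ 0.0001 -0.0017 -1.    ]]
70.8010012146664 [[-0.0005 -0.9634 -0.2679  0.0754]
 [ 1.     -0.0007  0.0006  0.0007]
 [-0.0008 -0.2679  0.9634 -0.1482]
 [ 0.      0.      0.      1.    ]]
```

View pics/side1.png

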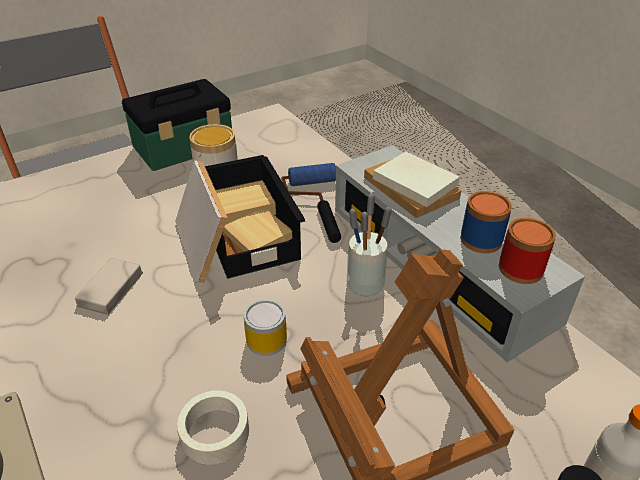

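View pics/top1.png

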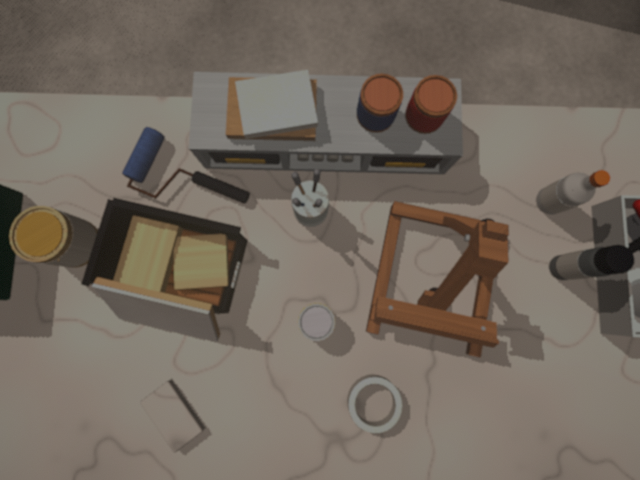

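The side view shows the panel leaning on the bin, with its upper corners near (202,160) and (222,240). The jar is at (367,265), the tin at (266,328) and the easel mast and holder at (430,275). The top view shows the panel's top edge running from (97,282) to (215,310), the tin at (317,323) and the jar at (310,200). The easel ledge runs from (378,310) to (495,335), and the holder is near (488,240).

Run:
```python
from h import *
a=cv2.imread('pics/side1.png');b=cv2.imread('pics/top1.png')
b=cv2.convertScaleAbs(b,alpha=1.6)
def cr(im,u,v,w,h,s): return cv2.resize(im[v:v+h,u:u+w],(w*s,h*s),interpolation=cv2.INTER_CUBIC)
L=np.vstack([cr(a,165,145,100,75,4),cr(a,165,215,100,75,4)])
M=np.vstack([cr(b,80,255,100,75,4),cr(b,140,270,100,75,4)])
cv2.imwrite('pics/c1.png',np.hstack([L,M]))
L=np.vstack([cr(a,285,330,100,75,4),cr(a,385,240,100,75,4)])
M=np.vstack([cr(b,365,290,100,75,4),cr(b,430,210,100,75,4)])
cv2.imwrite('pics/c2.png',np.hstack([L,M]))
```

```text
(no output)
```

View pics/c1.png

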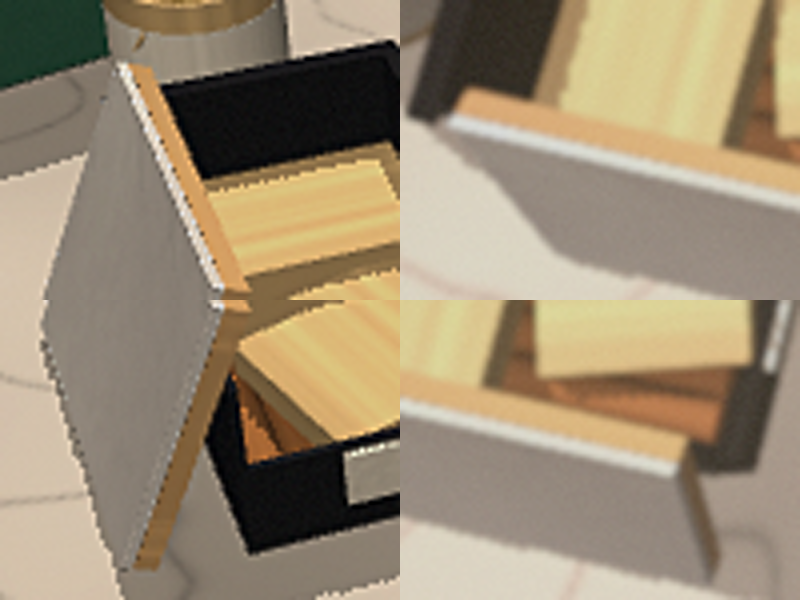

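View pics/c2.png

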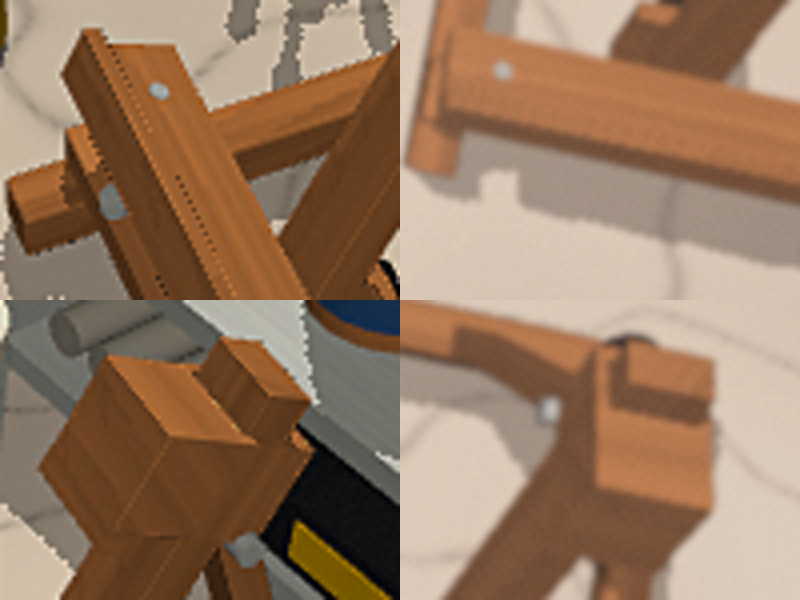

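The crops give me the panel's four top-edge corners in both views, the ledge's left end, and the corners of the holder top and mast top. Next I triangulate them.

```bash
cat > m.py <<'E'
from h import *
np.set_printoptions(precision=4,suppress=True)
S=snap('side');T=snap('top')
k=lambda x0,y0,X,Y:(x0+X/4-.4,y0+Y/4-.4)
pts={
'panA_f':(k(165,145,118,65),k(80,255,45,122)),
'panA_b':(k(165,145,152,68),k(80,255,70,88)),
'panB_f':(k(165,145,220,293),k(140,270,272,175)),
'panB_b':(k(165,145,248,290),k(140,270,290,137)),
'panB_botb':(k(165,215,157,268),k(140,270,315,278)),
'ledge_rl':(k(285,330,175,45),k(365,290,55,28)),
'mast_fl':(k(385,240,235,40),k(430,210,228,75)),
'mast_fr':(k(385,240,272,95),k(430,210,312,92)),
'mast_rr':(k(385,240,310,100),k(430,210,315,60)),
'hold_fl':(k(385,240,105,55),k(430,210,197,180)),
'hold_fr':(k(385,240,165,135),k(430,210,312,212)),
}
P={}
for n,(a,b) in pts.items():
    x,r=tri([ray(S,*a),ray(T,*b)]);P[n]=x;print(n,x,'res',np.array(r))
print('tin',onz(T,317,323,.065),'jar',onz(T,310,200,.1), 'bin corners',onz(T,88,285,.1),onz(T,112,203,.1))
for a,b in(('panB_f','panA_f'),('panB_b','panA_b'),('mast_fr','mast_fl'),('hold_fr','hold_fl')):
    d=P[b]-P[a];print(a,np.linalg.norm(d),'yaw',np.degrees(np.arctan2(-d[0],d[1])))
E
python3 m.py
```

```text
panA_f [0.5388 0.3702 0.1395] res [0.0003 0.0003]
panA_b [0.5534 0.3625 0.1368] res [0.0003 0.0003]
panB_f [0.4977 0.1717 0.1396] res [0.0017 0.0017]
panB_b [0.5113 0.1665 0.1387] res [0.0007 0.0007]
panB_botb [0.4483 0.1789 0.0048] res [0.0057 0.0057]
ledge_rl [ 0.5323 -0.1219  0.0749] res [0.0012 0.0012]
mast_fl [ 0.6231 -0.2366  0.2987] res [0.0017 0.0017]
mast_fr [ 0.616 -0.263  0.3  ] res [0.0003 0.0003]
mast_rr [ 0.6283 -0.2671  0.2947] res [0.0001 0.0001]
hold_fl [ 0.585  -0.2226  0.3014] res [0.0005 0.0005]
hold_fr [ 0.5753 -0.2604  0.3024] res [0.0002 0.0002]
tin [ 0.4809 -0.0102  0.065 ] jar [0.7031 0.0078 0.1   ] bin corners [0.5398 0.3957 0.1   ] [0.6888 0.3671 0.1   ]
panB_f 0.20275353528648354 yaw -11.709629728414225
panB_b 0.20052938432321527 yaw -12.119081747552936
mast_fr 0.02738084779049319 yaw -15.0787712941112
hold_fr 0.038985053554549065 yaw -14.403244326332041
```

```bash
cat >> h.py <<'E'
def go(p,head=None):
    s=status.read_state(); M=R.from_rotvec(s['orientation']).as_matrix()
    d=M.T@(np.array(p)-s['tool_pos']); h=np.degrees(np.arctan2(M[1,1],M[0,1]))
    print('t %.2f'%s['t'],'shift',d.round(4),'turn',None if head is None else round(h-head,2),'head',round(h,2),'F',np.round(s['force'],1),'open',round(s['opening'],4))
E
python3 - <<'E'
from h import *
T=snap('top');im=T['image'].astype(int)
b,g,r=im[...,0],im[...,1],im[...,2]
m=(r-b>35)&(r>1.5*b)
def fit(c0,c1,low,z):
    P=[]
    for u in range(c0,c1):
        v=np.where(m[285:355,u])[0]+285
        if len(v): P.append(onz(T,u,v.max()+.5 if low else v.min()-.5,z)[:2])
    P=np.array(P);d=cv2.fitLine(P.astype(np.float32),cv2.DIST_HUBER,0,1e-4,1e-4).ravel()
    print(c0,c1,len(P),'yaw',np.degrees(np.arctan(-d[0]/d[1])),d[2:])
fit(385,460,1,.09);fit(390,490,1,.09);fit(385,415,0,.075);
print('can',onz(T,40,235,.13))
go([.534,.3395,.25],-11.9)
E
```

```text
385 460 75 yaw -13.326761 [ 0.47658163 -0.19097517]
390 490 100 yaw -12.35863 [ 0.47418118 -0.20107901]
385 415 30 yaw -12.074324 [ 0.52396375 -0.16525032]
can [0.62275622 0.47086082 0.13      ]
t 0.30 shift [-0.3788 -0.0929 -0.0147] turn 81.11 head 69.21 F [ 0.1 -0.2  0.3] open 0.0927
```

Emit:
servo_tool(plan="-0.032 -0.008 -0.0012 6.76; -0.063 -0.0155 -0.0025 13.5; -0.095 -0.023 -0.004 20.3; -0.126 -0.031 -0.005 27.0; -0.158 -0.0387 -0.006 33.8; -0.1895 -0.0465 -0.0075 40.6; -0.221 -0.054 -0.009 47.3; -0.2525 -0.062 -0.01 54.1; -0.284 -0.07 -0.011 60.8; -0.316 -0.0775 -0.012 67.6; -0.347 -0.085 -0.0135 74.3; -0.379 -0.093 -0.015 81.1", grip=-0.3)

```text
t: 1.3
tool_pos: [0.5353, 0.3385, 0.2507]
orientation: [-2.445, -1.972, 0.0]
force: [0.8, 1.0, -0.1]
opening: 0.0605
gripper_force: 0.0
```

Emit:
servo_tool(plan="0 0 0 0; 0 0 0 0; 0 0 0 0")

```text
t: 1.55
tool_pos: [0.5339, 0.3396, 0.2504]
orientation: [-2.438, -1.98, 0.001]
force: [-0.7, 1.0, 0.3]
opening: 0.0604
gripper_force: 0.0
```

Run:
```python
from h import *
go([.534,.3395,.132],-11.9)
c=snap('wrist','w2.png')
for p in ([.5324,.2662,.138],[.4977,.1717,.1396],[.5388,.3702,.1395],[.534,.3395,.132]): print(p,proj(c,p))
```

```text
t 1.55 shift [-1.000e-04  2.000e-04  1.184e-01] turn 0.07 head -11.83 F [-0.7  1.   0.3] open 0.0604
[0.5324, 0.2662, 0.138] [334.84618452 323.78365702]
[0.4977, 0.1717, 0.1396] [317.93533916 420.18637737]
[0.5388, 0.3702, 0.1395] [317.22441932 205.37851584]
[0.534, 0.3395, 0.132] [319.23624914 241.29220663]
```

View pics/w2.png

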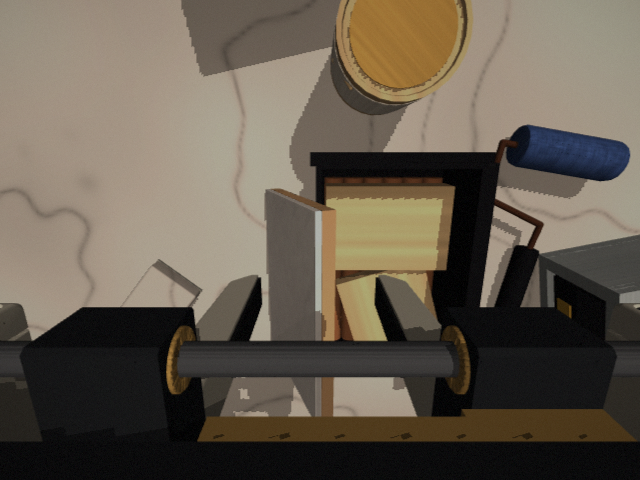

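The wrist view shows the panel's top edge between u=316 and 334, with its far end at (318,208). The fingertips at (255,285) and (380,285) straddle it evenly, so I descend and close.

Emit:
servo_tool(plan="0 0 0.02 0; 0 0 0.045 0; 0 0 0.07 0; 0 0 0.09 0; 0 0 0.105 0; 0 0 0.113 0; 0 0 0.118 0; 0 0 0.118 0")

```text
t: 2.27
tool_pos: [0.5332, 0.34, 0.132]
orientation: [-2.438, -1.981, 0.002]
force: [-0.3, -0.2, 0.9]
opening: 0.0603
gripper_force: 0.0
```

Emit:
servo_tool(plan="0 0 0 0; 0 0 0 0; 0 0 0 0; 0 0 0 0; 0 0 0 0; 0 0 0 0; 0 0 0 0; 0 0 0 0", grip=1, grip_force=15)

```text
t: 2.93
tool_pos: [0.5338, 0.3399, 0.133]
orientation: [-2.439, -1.979, 0.0]
force: [-5.7, 0.2, 5.2]
opening: 0.0276
gripper_force: 14.4
```

Emit:
servo_tool(plan="0 0 0 0; 0 0 0 0; 0 0 0 0; 0 0 0 0; 0 0 0 0; 0 0 0 0", grip=1, grip_force=60)

```text
t: 3.43
tool_pos: [0.5336, 0.34, 0.133]
orientation: [-2.438, -1.979, 0.001]
force: [-6.0, 1.8, 6.3]
opening: 0.0254
gripper_force: 55.9
```

Emit:
servo_tool(plan="0 0 -0.005 0; 0 0 -0.01 0; 0 0 -0.016 0; 0 0 -0.022 0; 0 0 -0.03 0; 0 0 -0.03 0; 0 0 -0.03 0")

```text
t: 4.02
tool_pos: [0.5311, 0.3395, 0.1612]
orientation: [-2.436, -1.978, 0.01]
force: [-13.3, 1.1, 3.1]
opening: 0.0192
gripper_force: 58.5
```

Emit:
servo_tool(plan="0 -0.006 -0.003 0; 0 -0.014 -0.008 0; 0 -0.02 -0.016 0; 0 -0.03 -0.03 0; 0 -0.04 -0.05 0; 0 -0.05 -0.075 0; 0 -0.055 -0.1 0; 0 -0.055 -0.12 0; 0 -0.055 -0.13 0; 0 -0.055 -0.13 0")

```text
t: 4.85
tool_pos: [0.4819, 0.3516, 0.2968]
orientation: [2.438, 1.979, 0.011]
force: [0.5, -0.1, -1.9]
opening: 0.0174
gripper_force: 59.9
```

Run:
```python
from h import *
s=status.read_state();print(s['tool_pos'],s['force'],s['wrist_torque'],s['opening'])
a=snap('side')['image'];b=snap('wrist')['image']
cv2.imwrite('pics/v3.png',np.hstack([cv2.resize(a[60:420,60:420],(400,400)),cv2.resize(b[:400,140:540],(400,400))]))
```

```text
[0.4818763  0.3515565  0.29680698] [ 0.54494124 -0.11253926 -1.91386763] [ 0.13640566  0.00321338 -0.00159119] 0.01743460737873586
```

View pics/v3.png

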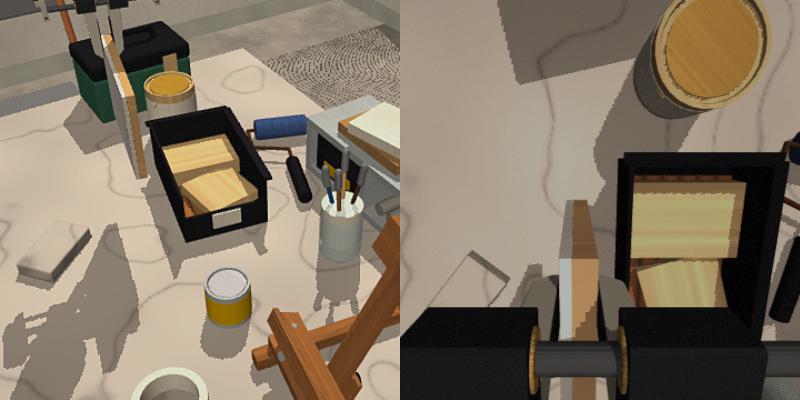

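The panel is held square and vertical, with a 17.4 mm opening and no visible sag. I carry it across above the tin to a point over the ledge.

Emit:
servo_tool(plan="-0.01 0.003 0 0; -0.03 0.008 0 0; -0.06 0.017 0 0; -0.095 0.026 0 0; -0.13 0.036 0 0; -0.165 0.046 0 0; -0.2 0.056 0 0; -0.235 0.066 0 0; -0.27 0.075 0 0; -0.305 0.085 0 0; -0.34 0.095 0 0; -0.37 0.103 0 0.3")

```text
t: 5.95
tool_pos: [0.5036, -0.0354, 0.2905]
orientation: [-2.444, -1.971, 0.004]
force: [1.3, -0.7, -3.1]
opening: 0.0174
gripper_force: 59.9
```

Emit:
servo_tool(plan="-0.03 0.01 0 0; -0.06 0.019 0 0; -0.085 0.026 0 0; -0.105 0.031 0 0; -0.115 0.033 0 0; -0.12 0.034 0 0; -0.12 0.034 0 0; -0.12 0.034 0 0")

```text
t: 6.62
tool_pos: [0.5126, -0.1562, 0.292]
orientation: [-2.444, -1.972, 0.0]
force: [0.1, 0.4, -2.5]
opening: 0.0177
gripper_force: 59.9
```

Run:
```python
from h import *
go([.515,-.155,.297],-12.2)
a=snap('side')['image'];b=cv2.convertScaleAbs(snap('top')['image'],alpha=1.6)
cv2.imwrite('pics/s4.png',a);cv2.imwrite('pics/t4.png',b)
cv2.imwrite('pics/v4.png',np.hstack([cv2.resize(a[200:400,240:373],(399,600)),cv2.resize(b[190:390,355:488],(399,600))]))
```

```text
t 6.62 shift [ 0.0017  0.0021 -0.005 ] turn 0.02 head -12.18 F [ 0.1  0.4 -2.5] open 0.0177
```

View pics/v4.png

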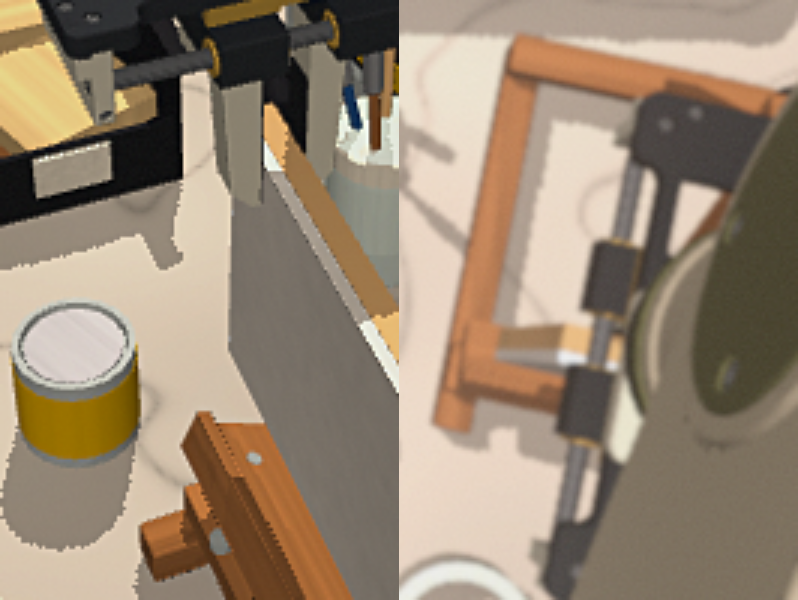

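The left half shows the panel's lower front left corner at side pixel (317,317), above and inside the ledge's left end. The right half shows the panel's end face around top pixel (395,303). I intersect these rays with the plane of the panel's front face.

Run:
```python
from h import *
np.set_printoptions(precision=4,suppress=True)
s=status.read_state();M=R.from_rotvec(s['orientation']).as_matrix();p=s['tool_pos'];n=M[:,1]
S=snap('side');T=snap('top')
def pl(c,u,v,off):
    o,d=ray(c,u,v);q=o+d*((n@(p+n*off-o))/(n@d));return q,M.T@(q-p)
print(pl(S,316.5,316.5,-.009), 'bottom-left front (tool coords: x=+y_easel)')
print(pl(S,240+265/3,200+170/3,-.009),'top front edge pt near finger')
print(pl(S,240+375/3,200+340/3,-.009),'top front edge pt 2')
for u,v in((399.2,298.2),(388.3,308.)):
    print(pl(T,u,v,.009),pl(T,u,v,-.009))
O=np.array([.5125,-.228]);x=np.array([np.cos(np.radians(-12.2)),np.sin(np.radians(-12.2))]);y=np.array([-x[1],x[0]])
print('tcp in easel',(p[:2]-O)@x,(p[:2]-O)@y)
```

```text
(array([ 0.5103, -0.1248,  0.1453]), array([ 0.0297, -0.009 ,  0.1472])) bottom-left front (tool coords: x=+y_easel)
(array([ 0.5017, -0.1653,  0.2941]), array([-0.0117, -0.009 , -0.0016])) top front edge pt near finger
(array([ 0.4793, -0.2696,  0.2994]), array([-0.1183, -0.009 , -0.007 ])) top front edge pt 2
(array([ 0.5269, -0.1332,  0.2126]), array([0.0249, 0.009 , 0.0799])) (array([ 0.5218, -0.0717,  0.5359]), array([ 0.0842, -0.009 , -0.2434]))
(array([ 0.5074, -0.2231, -0.4307]), array([-0.0673,  0.009 ,  0.7232])) (array([ 0.5119, -0.1175,  0.2075]), array([ 0.0371, -0.009 ,  0.085 ]))
tcp in easel -0.014873577075316594 0.07069645193282344
```

Emit:
servo_tool(plan="0 0.001 0.008 0; 0 0.002 0.018 0; 0 0.003 0.028 0; 0 0.003 0.036 0; 0 0.003 0.043 0; 0 0.003 0.048 0; 0 0.003 0.051 0; 0 0.003 0.051 0; 0 0.003 0.051 0")

```text
t: 7.57
tool_pos: [0.5159, -0.1576, 0.2417]
orientation: [2.445, 1.973, 0.0]
force: [-0.2, -0.0, -1.8]
opening: 0.0176
gripper_force: 59.9
```

Emit:
servo_tool(plan="0 0 0.0015 0; 0 0 0.003 0; 0 0 0.0045 0; 0 0 0.006 0; 0 0 0.006 0")

```text
t: 7.98
tool_pos: [0.5157, -0.1575, 0.2353]
orientation: [-2.444, -1.973, 0.0]
force: [0.4, 0.5, -1.9]
opening: 0.0176
gripper_force: 59.9
```

Emit:
servo_tool(plan="0 0 0.001 0; 0 0 0.002 0; 0 0 0.003 0; 0 0 0.004 0; 0 0 0.004 0")

```text
t: 8.4
tool_pos: [0.5162, -0.1576, 0.2321]
orientation: [2.444, 1.973, 0.001]
force: [0.8, 1.0, 1.0]
opening: 0.018
gripper_force: 59.9
```

Contact came at the predicted height. I slide the foot back along the ledge to the mast before tilting.

Emit:
servo_tool(plan="0 0.0015 0.0005 0; 0 0.003 0.001 0; 0 0.0045 0.0017 0; 0 0.006 0.0024 0; 0 0.0075 0.003 0; 0 0.0075 0.003 0", grip_force=30)

```text
t: 8.9
tool_pos: [0.523, -0.1589, 0.2286]
orientation: [-2.444, -1.972, 0.001]
force: [-2.3, 2.4, 3.0]
opening: 0.0178
gripper_force: 30.0
```

Run:
```python
from h import *
a=np.radians(25)
W=lambda x,z:np.array([x*np.cos(a)+z*np.sin(a),75-x*np.sin(a)+z*np.cos(a)])
for th in (0,4,8,12,16,20,25):
    f=np.radians(25-th);u=np.array([-np.sin(f),np.cos(f)])
    r=W(*(np.array([0,18*np.sin(f)])+150*u)); ft=W(*(np.array([-18*np.cos(f),0])+150*u))
    tip=ft[1]-20-th*.0; t=np.radians(th)
    xf=ft[0]-(ft[1]-tip)*np.tan(t)
    print(th,'gap %.1f'%(r[0]-xf),'midX %.1f'%((r[0]+xf)/2),'tcpZ %.1f'%(tip+17), 'rear overlap %.1f'%(r[1]-tip))
s=status.read_state();p=s['tool_pos'];print(p)
```

```text
0 gap 18.0 midX -5.8 tcpZ 228.9 rear overlap 20.0
4 gap 19.4 midX 3.5 tcpZ 228.7 rear overlap 18.7
8 gap 20.6 midX 12.8 tcpZ 227.8 rear overlap 17.5
12 gap 21.9 midX 22.0 tcpZ 226.1 rear overlap 16.3
16 gap 23.0 midX 31.0 tcpZ 223.7 rear overlap 15.0
20 gap 24.2 midX 39.9 tcpZ 220.5 rear overlap 13.8
25 gap 25.6 midX 50.6 tcpZ 215.6 rear overlap 12.4
[ 0.52295659 -0.1589252   0.22863213]
```

Emit:
servo_tool(plan="0 0.001 0 0; 0 0.003 0 0; 0 0.005 0 0; 0 0.007 0 0; 0 0.0095 0.0002 0; 0 0.012 0.0005 0; 0 0.014 0.0008 0; 0 0.014 0.0008 0", grip=0.56, grip_force=15)

```text
t: 9.57
tool_pos: [0.5372, -0.1622, 0.2277]
orientation: [2.445, 1.973, 0.0]
force: [0.1, -0.7, 0.4]
opening: 0.0205
gripper_force: 0.4
```

Emit:
servo_tool(plan="0 0.002 0.0002 0; 0 0.004 0.0004 0; 0 0.006 0.0006 0; 0 0.008 0.001 0; 0 0.01 0.0015 0; 0 0.012 0.0018 0; 0 0.014 0.002 0; 0 0.014 0.002 0", grip=0.52)

```text
t: 10.23
tool_pos: [0.5508, -0.1651, 0.2257]
orientation: [2.445, 1.973, 0.0]
force: [0.8, 0.1, 0.1]
opening: 0.0224
gripper_force: 0.2
```

Run:
```python
from h import *
s=status.read_state();p=s['tool_pos'];print(s['t'],p,s['force'],s['opening'],s['gripper_force'])
a=snap('side')['image']; b=snap('wrist')['image']
cv2.imwrite('pics/v5.png',np.hstack([cv2.resize(a[180:480,270:470],(400,600)),cv2.resize(b[:480,160:480],(400,600))]))
```

```text
10.2333 [ 0.55083076 -0.16510405  0.22573282] [0.84155531 0.0783973  0.08901271] 0.02240682471840352 0.21086296717840014
```

View pics/v5.png

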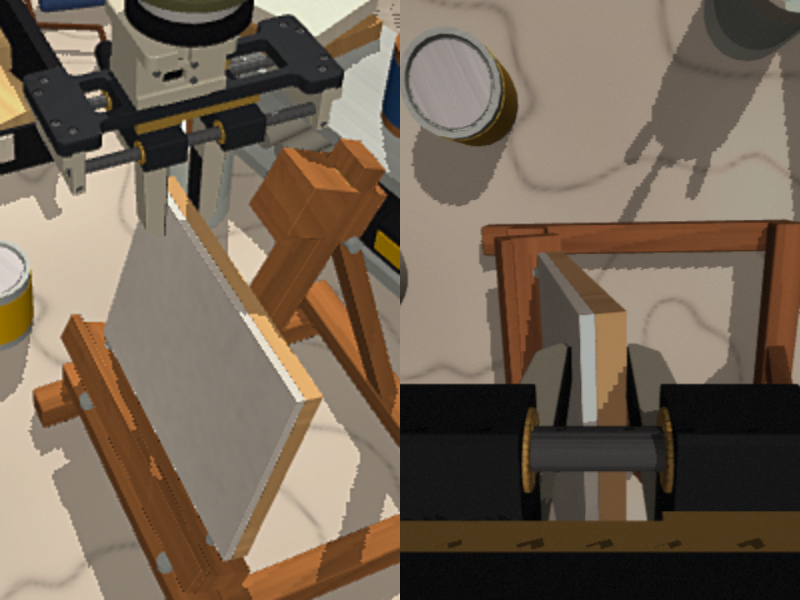

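The panel stands on the ledge between the lip and the mast, about halfway laid back, with both fingers around its top edge. I carry on laying it back.

Emit:
servo_tool(plan="0 0.002 0.0005 0; 0 0.004 0.001 0; 0 0.006 0.0015 0; 0 0.008 0.002 0; 0 0.01 0.003 0; 0 0.012 0.0037 0; 0 0.014 0.0044 0; 0 0.016 0.005 0; 0 0.018 0.0056 0; 0 0.018 0.0056 0", grip=0.475)

```text
t: 11.17
tool_pos: [0.5684, -0.1689, 0.22]
orientation: [-2.445, -1.973, 0.0]
force: [1.1, -0.0, -0.5]
opening: 0.0245
gripper_force: 0.3
```

Emit:
servo_tool(plan="0 0.0015 0.0006 0; 0 0.003 0.0014 0; 0 0.0045 0.0022 0; 0 0.006 0.0028 0; 0 0.0075 0.0036 0; 0 0.009 0.004 0; 0 0.0105 0.0045 0; 0 0.0105 0.0045 0", grip=0.43)

```text
t: 11.83
tool_pos: [0.5784, -0.1709, 0.2155]
orientation: [-2.444, -1.973, 0.0]
force: [-1.0, 1.3, 0.4]
opening: 0.0268
gripper_force: 0.5
```

Emit:
servo_tool(plan="0 0.001 0 0; 0 0.002 0 0; 0 0.003 0 0; 0 0.004 0 0; 0 0.004 0 0")

```text
t: 12.25
tool_pos: [0.5824, -0.172, 0.2157]
orientation: [2.445, 1.973, 0.0]
force: [-1.2, 0.4, -0.4]
opening: 0.027
gripper_force: 0.5
```

Run:
```python
from h import *
s=status.read_state();p=s['tool_pos'];print(s['t'],p,s['force'],s['opening'],s['gripper_force'])
a=snap('side')['image']
cv2.imwrite('pics/v6.png',cv2.resize(a[200:480,270:510],(600,600*280//240))[:600])
cv2.imwrite('pics/v6.png',cv2.resize(a[220:460,270:510],(600,600),interpolation=cv2.INTER_CUBIC))
```

```text
12.25 [ 0.58243956 -0.1719581   0.21573076] [-1.2418708   0.36486879 -0.36970092] 0.027001261140949393 0.539949638186954
```

View pics/v6.png

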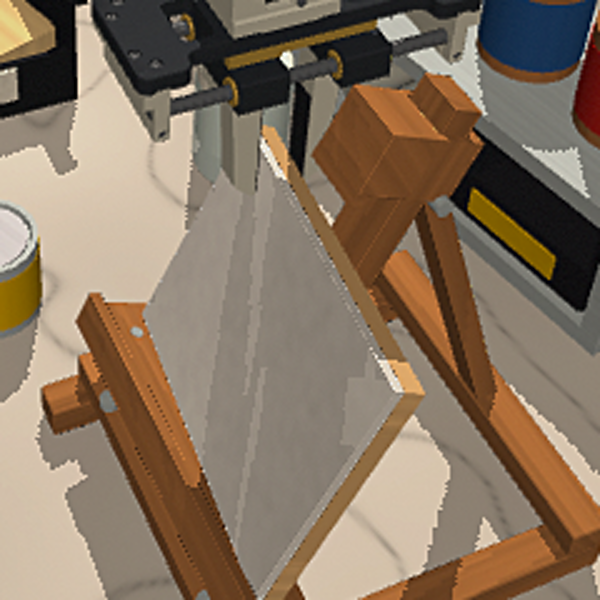

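Emit:
servo_tool(plan="0 0.001 0 0; 0 0.002 0 0; 0 0.003 0 0; 0 0.004 0 0; 0 0.004 0 0", grip=0.38)

```text
t: 12.72
tool_pos: [0.5859, -0.1727, 0.2155]
orientation: [-2.444, -1.972, 0.001]
force: [-3.7, 1.6, 0.8]
opening: 0.0286
gripper_force: 2.0
```

Emit:
servo_tool(plan="0 -0.001 0 0; 0 -0.002 0 0; 0 -0.004 0 0; 0 -0.006 0 0; 0 -0.006 0 0; 0 -0.006 0 0", grip=0.1)

```text
t: 13.22
tool_pos: [0.5803, -0.1715, 0.2159]
orientation: [2.444, 1.973, 0.0]
force: [0.3, 0.8, -0.9]
opening: 0.0416
gripper_force: 0.0
```

Emit:
servo_tool(plan="0 0 -0.01 0; 0 0 -0.025 0; 0.01 0 -0.045 0; 0.03 0 -0.075 0; 0.05 -0.02 -0.11 0; 0.08 -0.04 -0.13 0; 0.1 -0.06 -0.13 0; 0.1 -0.06 -0.13 0")

```text
t: 13.88
tool_pos: [0.5423, -0.0573, 0.3502]
orientation: [2.439, 1.975, 0.007]
force: [0.1, -0.6, -0.5]
opening: 0.0417
gripper_force: 0.0
```

Run:
```python
from h import *
s=status.read_state();print(s['t'],s['tool_pos'],s['force'])
a=snap('side','s7.png')['image'];b=cv2.convertScaleAbs(snap('top','t7.png')['image'],alpha=1.6)
cv2.imwrite('pics/v7.png',np.hstack([cv2.resize(a[260:460,300:433],(399,600),interpolation=cv2.INTER_CUBIC),cv2.resize(b[190:390,370:503],(399,600),interpolation=cv2.INTER_CUBIC)]))
```

```text
13.8833 [ 0.5422933  -0.05726365  0.35020935] [ 0.11098068 -0.61245237 -0.53767716]
```

View pics/v7.png

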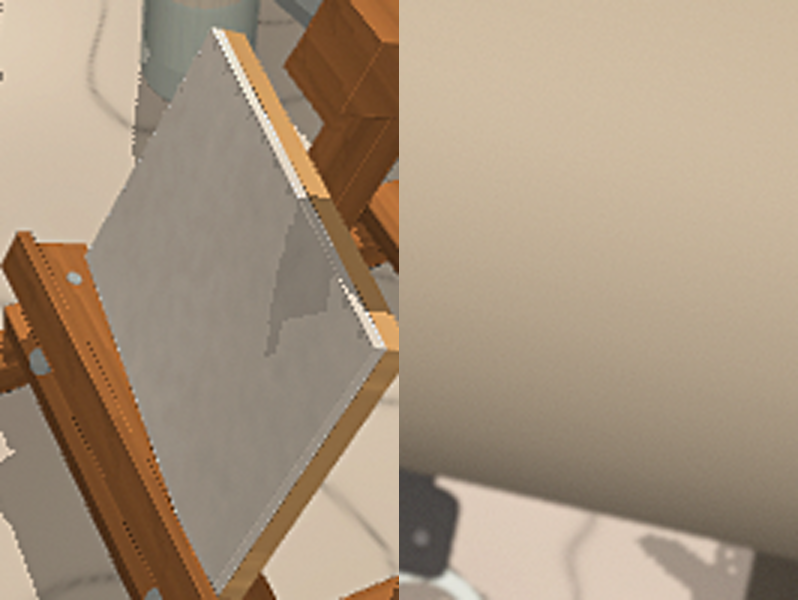

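The picture shows the panel twisted about the vertical. Its left end is pushed back past the ledge's rear edge, with the face's lower left corner at side pixel (329,344), and its right end is near the lip. I clear the arm away, then measure the twist.

Emit:
servo_tool(plan="0.03 -0.005 0 0; 0.06 -0.01 0 0; 0.09 -0.015 0 0; 0.12 -0.02 0 0; 0.15 -0.03 0 0; 0.18 -0.03 0 0; 0.2 -0.03 0 0; 0.2 -0.03 0 0")

```text
t: 14.65
tool_pos: [0.5562, 0.1433, 0.3446]
orientation: [-2.441, -1.975, 0.001]
force: [0.3, 0.7, 0.9]
opening: 0.0418
gripper_force: 0.0
```

```bash
cat > pp.py <<'E'
from h import *
np.set_printoptions(precision=4,suppress=True)
def pnp(c,uv):
    f=240/np.tan(np.radians(c['fovy'])/2);K=np.array([[f,0,c['cx']],[0,f,c['cy']],[0,0,1]])
    ob=np.array([[0,.1,.075],[0,-.1,.075],[0,-.1,-.075],[0,.1,-.075]])
    ok,rv,tv=cv2.solvePnP(ob,np.array(uv,float),K,None,flags=cv2.SOLVEPNP_IPPE)
    W=c['world_from_camera'];Rm=W[:3,:3]@cv2.Rodrigues(rv)[0];t=W[:3,:3]@tv.ravel()+W[:3,3]
    y=Rm[:,1];z=Rm[:,2]
    print('face centre',t,'yaw',np.degrees(np.arctan2(-y[0],y[1])),'y rise',np.degrees(np.arcsin(y[2])),'lean',np.degrees(np.arccos(z[2])))
    for p in ob: print((Rm@p+t))
E
python3 - <<'E'
from pp import *
S=snap('side','s8.png');T=snap('top','t8.png')
pnp(S,[(370.7,269.7),(426.3,376.3),(371.3,456.3),(329,343.7)])
# mask on top: bare light wood & white
im=T['image'];h=cv2.cvtColor(im,cv2.COLOR_BGR2HSV)
for v in range(225,350,5): print(v,' '.join('%3d,%3d,%3d'%tuple(h[v,u]) for u in range(375,500,10)))
E
```

```text
face centre [ 0.5353 -0.2219  0.136 ] yaw -18.429509929882705 y rise -2.3916119951078567 lean 24.563463605779443
[ 0.5972 -0.1342  0.2001]
[ 0.534  -0.3238  0.2084]
[ 0.4733 -0.3096  0.072 ]
[ 0.5365 -0.12    0.0636]
225  19, 31,156  21, 32,152  12,139,130  13, 40,120  14, 43,120  14, 45,120  14, 48,106  12,105, 73  12,118, 82  12,130, 90  12,138,118  12,120, 81  12,135,128
230  17, 31,157  16, 42,135  12,137,130  14, 40,128  14, 40,127  14, 41,118  14, 43,118  14, 44,116  12, 89, 89  11,126, 83  12,126, 85  12,124, 84  12,141,128
235  18, 33,156  12, 76,114  12,139,128  17, 36,142  17, 34,156  16, 34,156  16, 44,121  14, 45,108  14, 45,113  12, 42, 92  12,123, 85  12,126, 85  11,127, 84
240  15, 36,157  12,126,119  12,139,127  17, 36,149  16, 34,156  16, 36,156  14, 42,147  16, 38,156  14, 44,117  15, 31, 98  12,124, 84  12,139,134  12,140,126
245  16, 34,157  12,138,129  12,111,120  16, 36,155  16, 34,156  14, 38,155  14, 39,152  14, 38,155  14, 41,138  12, 44,116  12,129, 87  12,139,127  13,141,130
250  15, 39,157  13,136,133  12, 71,118  17, 42,151  14, 44,156  14, 41,143  16, 38
[... 2416 characters left out ...]
  12, 51,116  11, 36,113  13, 36,112  14, 35,109  14, 34,111
330  11,132,122  14, 44,117  16, 46,117  14, 44,117  13, 70,102  12,131, 84  11,129, 91  12,140,120  13,140,126  12,107,124  13, 36,114  13, 37,111  14, 34,111
335  13, 47,115  14, 40,145  14, 46,121  14, 42,116  14, 44,116  12, 44,117  14, 54,103  11,118, 84  11,126, 83  12,137,112  12,133,117  11, 44,111  12, 91, 95
340  14, 39,156  14, 41,150  14, 43,126  14, 45,118  13, 46,117  14, 44,116  14, 44,115  14, 44,117  13, 48,111  12,107, 86  11,118, 82  12,133,107  12,137,121
345  14, 39,155  14, 39,155  13, 41,156  14, 41,150  13, 43,125  14, 44,115  13, 42,115  14, 44,115  14, 42,114  13, 43,112  11,130, 98  12, 90, 91  13, 88, 90
```

Shifting the PnP result along its ray until the panel's heights match, the panel sits centred to about 1 mm and at the right lean, but is yawed about 8° relative to the ledge. I'll turn the tool 90°, so the two opened fingers form a square pusher, and press the face back evenly from the front.

Emit:
servo_tool(plan="-0.02 -0.004 0 7; -0.05 -0.008 0 14; -0.085 -0.013 0 21; -0.12 -0.018 0 28; -0.155 -0.023 0 35; -0.19 -0.028 0 42; -0.225 -0.033 0 49; -0.26 -0.038 0 56; -0.295 -0.043 0 63; -0.325 -0.048 0 70; -0.35 -0.052 0 77; -0.372 -0.054 0 84", grip=-0.3)

```text
t: 15.75
tool_pos: [0.4223, -0.2147, 0.3457]
orientation: [3.135, -0.185, -0.001]
force: [0.6, 0.3, 1.0]
opening: 0.0606
gripper_force: 0.0
```

Emit:
servo_tool(plan="0 0 0 6.2; 0 0 0 6.2; 0 0 0 6.2; 0 0 0 6.2")

```text
t: 16.08
tool_pos: [0.4241, -0.2118, 0.3457]
orientation: [-3.124, 0.334, 0.0]
force: [0.4, -0.5, -0.0]
opening: 0.0603
gripper_force: 0.0
```

Run:
```python
from h import *
go([.4246,-.209,.16],-102.4)
```

```text
t 16.08 shift [-1.000e-04 -2.800e-03  1.857e-01] turn 0.19 head -102.21 F [ 0.4 -0.5 -0. ] open 0.0603
```

Emit:
servo_tool(plan="0 -0.001 0.02 0.1; 0 -0.002 0.05 0.2; 0 -0.003 0.08 0.2; 0 -0.003 0.11 0.2; 0 -0.003 0.14 0.2; 0 -0.003 0.165 0.2; 0 -0.003 0.18 0.2; 0 -0.003 0.186 0.2; 0.015 -0.003 0.186 0.2; 0.035 -0.003 0.186 0.2; 0.055 -0.003 0.186 0.2; 0.068 -0.003 0.186 0.2")

```text
t: 17.08
tool_pos: [0.4936, -0.2233, 0.161]
orientation: [3.122, -0.34, 0.003]
force: [-0.2, -0.3, -0.4]
opening: 0.0603
gripper_force: 0.0
```

Emit:
servo_tool(plan="0.002 0 0 0; 0.004 0 0 0; 0.006 0 0 0; 0.008 0 0 0; 0.01 0 0 0; 0.012 0 0 0; 0.014 0 0 0; 0.016 0 0 0; 0.016 0 0 0")

```text
t: 17.83
tool_pos: [0.5072, -0.2267, 0.1598]
orientation: [3.123, -0.344, 0.0]
force: [0.5, 0.2, 0.4]
opening: 0.0605
gripper_force: 0.1
```

Emit:
servo_tool(plan="0.001 0 0 0; 0.002 0 0 0; 0.003 0 0 0; 0.004 0 0 0; 0.005 0 0 0; 0.006 0 0 0; 0.006 0 0 0")

```text
t: 18.42
tool_pos: [0.5131, -0.228, 0.1597]
orientation: [3.123, -0.344, 0.0]
force: [-0.0, 0.4, -0.1]
opening: 0.0604
gripper_force: 0.2
```

Emit:
servo_tool(plan="0.001 0 0 0; 0.002 0 0 0; 0.003 0 0 0; 0.004 0 0 0; 0.004 0 0 0")

```text
t: 18.83
tool_pos: [0.515, -0.2285, 0.1594]
orientation: [-3.122, 0.344, 0.007]
force: [-11.7, 1.7, 5.3]
opening: 0.0607
gripper_force: 6.3
```

Emit:
servo_tool(plan="-0.003 0 0 0; -0.008 0 0 0; -0.02 0 0 0; -0.04 0 0 0; -0.065 0 0 0; -0.085 0 -0.02 0; -0.095 0.01 -0.05 0; -0.1 0.04 -0.09 0; -0.1 0.04 -0.13 0")

```text
t: 19.58
tool_pos: [0.4085, -0.2464, 0.284]
orientation: [-3.122, 0.345, 0.004]
force: [0.5, -0.4, -0.6]
opening: 0.0607
gripper_force: 0.0
```

Emit:
servo_tool(plan="0 -0.03 -0.02 0; 0 -0.07 -0.04 0; 0 -0.11 -0.06 0; 0 -0.15 -0.06 0; 0 -0.19 -0.06 0; 0 -0.23 -0.06 0; 0 -0.26 -0.06 0; 0 -0.27 -0.06 0")

```text
t: 20.25
tool_pos: [0.4699, 0.022, 0.3446]
orientation: [-3.122, 0.338, -0.002]
force: [-0.7, -0.5, -0.2]
opening: 0.0605
gripper_force: 0.0
```

```bash
cat > y.py <<'E'
from h import *
np.set_printoptions(precision=4,suppress=True)
s=status.read_state();print('t',s['t'],s['tool_pos'])
T=snap('top');h=cv2.cvtColor(T['image'],cv2.COLOR_BGR2HSV).astype(float)
sat=cv2.GaussianBlur(h[...,1],(3,3),0)
bot=[];top=[];fr=[]
for u in range(395,485):
    c=sat[:,u]
    mid=int(290+ (u-395)*.25)
    dn=[v for v in range(mid,mid+50) if c[v]<70<=c[v+1]]
    up=[v for v in range(mid,mid-50,-1) if c[v]<70<=c[v-1]]
    if dn: 
        v=dn[0]; bot.append((u,v+(70-c[v])/(c[v+1]-c[v])))
        e=[w for w in range(v+5,v+45) if c[w]>=75>c[w+1]]
        if e: w=e[0];fr.append((u,w+(c[w]-75)/(c[w]-c[w+1])))
    if up: v=up[0]; top.append((u,v-(70-c[v])/(c[v-1]-c[v])))
def fit(n,uv,z):
    P=np.array([onz(T,u,v,z)[:2] for u,v in uv],np.float32)
    d=cv2.fitLine(P,cv2.DIST_HUBER,0,1e-4,1e-4).ravel();q=(P-d[2:])@np.array([-d[1],d[0]])
    print(n,len(P),'yaw %.2f'%np.degrees(np.arctan(-d[0]/d[1])),d[2:],'scatter %.4f'%np.median(abs(q)), uv[0],uv[-1])
fit('panel bottom',bot,.083);fit('panel top front/wood',top,.216);fit('lip front',fr,.09)
E
python3 y.py
```

```text
t 20.25 [0.4699 0.022  0.3446]
panel bottom 65 yaw -12.18 [ 0.492  -0.2462] scatter 0.0001 (420, np.float64(313.97250859106526)) (484, np.float64(329.5472837022133))
panel top front/wood 89 yaw -12.23 [ 0.575  -0.1857] scatter 0.0000 (395, np.float64(279.2760736196319)) (484, np.float64(279.41362530413625))
lip front 64 yaw -24.98 [ 0.4569 -0.2507] scatter 0.0054 (421, np.float64(318.0896551724138)) (484, np.float64(345.4867724867725))
```

The panel is now square: its bottom edge reads yaw -12.2°, and its bottom and top edges lie where a flush panel should be, to about 1 mm. Next is the holder: I close the fingers and move above its top.

Emit:
servo_tool(plan="0.01 0.015 0 0; 0.03 0.04 0 0; 0.052 0.07 0 0; 0.074 0.1 0 0; 0.096 0.13 0 0; 0.118 0.16 0 0; 0.14 0.19 0 0; 0.158 0.213 0 0; 0.17 0.228 0 0; 0.174 0.235 0 0; 0.174 0.235 0 0; 0.174 0.235 0 0", grip=1, grip_force=20)

```text
t: 21.3
tool_pos: [0.5876, -0.2495, 0.3442]
orientation: [-3.122, 0.346, 0.001]
force: [-0.2, 0.5, -0.2]
opening: 0.0005
gripper_force: 0.0
```

Run:
```python
from h import *
go([.5907,-.2449,.323],-102.2)
```

```text
t 21.30 shift [ 0.002  -0.0052  0.0212] turn -0.44 head -102.64 F [-0.2  0.5 -0.2] open 0.0005
```

Emit:
servo_tool(plan="0.001 -0.002 0.008 0; 0.002 -0.004 0.016 0; 0.002 -0.004 0.021 0; 0.002 -0.004 0.024 0; 0.002 -0.004 0.026 0; 0.002 -0.004 0.028 0; 0.002 -0.004 0.028 0")

```text
t: 21.88
tool_pos: [0.5911, -0.2455, 0.3166]
orientation: [3.123, -0.344, 0.001]
force: [0.6, 0.8, 2.2]
opening: 0.0007
gripper_force: 1.0
```

Emit:
servo_tool(plan="-0.0013 0 0.0027 0; -0.0025 0 0.0054 0; -0.0038 0 0.0082 0; -0.005 0 0.0109 0; -0.0063 0 0.0136 0; -0.0076 0 0.0163 0; -0.0089 0 0.019 0; -0.0101 0 0.0217 0; -0.0114 0 0.0245 0; -0.0127 0 0.0272 0; -0.014 0 0.03 0; -0.014 0 0.03 0")

```text
t: 22.88
tool_pos: [0.5769, -0.2427, 0.2854]
orientation: [-3.122, 0.345, 0.002]
force: [-0.4, 0.4, 0.6]
opening: 0.0005
gripper_force: 0.9
```

Emit:
servo_tool(plan="-0.0008 0 0.0018 0; -0.0017 0 0.0036 0; -0.0025 0 0.0054 0; -0.0032 0 0.007 0; -0.0032 0 0.007 0")

```text
t: 23.3
tool_pos: [0.574, -0.242, 0.2789]
orientation: [-3.123, 0.345, 0.001]
force: [0.8, 0.2, 2.9]
opening: 0.0004
gripper_force: 1.2
```

Emit:
servo_tool(plan="-0.0004 0 0.001 0; -0.0009 0 0.002 0; -0.0013 0 0.003 0")

```text
t: 23.55
tool_pos: [0.5729, -0.2418, 0.2764]
orientation: [3.122, -0.344, 0.0]
force: [0.5, 1.1, 5.0]
opening: 0.0002
gripper_force: 1.7
```

Emit:
servo_tool(plan="-0.0004 0 0.001 0; -0.0009 0 0.002 0; -0.0009 0 0.002 0")

```text
t: 23.8
tool_pos: [0.5722, -0.2416, 0.2747]
orientation: [3.122, -0.344, 0.001]
force: [-1.0, -0.6, 5.1]
opening: 0.0006
gripper_force: 2.1
```

Emit:
servo_tool(plan="-0.0004 0 0.001 0; -0.0009 0 0.002 0; -0.0009 0 0.002 0")

```text
t: 24.05
tool_pos: [0.572, -0.2416, 0.2744]
orientation: [3.122, -0.344, 0.005]
force: [0.6, 1.5, 10.1]
opening: 0.0004
gripper_force: 5.0
```

The tool has stopped and the force has jumped to 10 N, so the holder is on the panel. I give it one slight extra press, then retreat upwards and clear.

Emit:
servo_tool(plan="0 0 0.001 0; 0 0 0.001 0")

```text
t: 24.22
tool_pos: [0.5721, -0.2417, 0.2742]
orientation: [3.121, -0.344, 0.006]
force: [-0.5, 1.6, 15.0]
opening: 0.0005
gripper_force: 6.4
```

Emit:
servo_tool(plan="0 0 -0.003 0; -0.001 0 -0.008 0; -0.003 0 -0.02 0; -0.005 0 -0.04 0; -0.01 0 -0.065 0; -0.02 -0.02 -0.07 0; -0.04 -0.05 -0.07 0; -0.06 -0.09 -0.07 0; -0.08 -0.13 -0.07 0; -0.1 -0.17 -0.07 0; -0.1 -0.21 -0.07 0; -0.1 -0.25 -0.07 0")

```text
t: 25.22
tool_pos: [0.5259, 0.0211, 0.3423]
orientation: [3.122, -0.346, 0.001]
force: [0.0, 0.1, -0.0]
opening: 0.0004
gripper_force: 0.0
```

Emit:
servo_tool(plan="0 -0.04 0 0; 0 -0.08 0 0; 0 -0.1 0 0; 0 -0.11 0 0; 0 -0.11 0 0; 0 -0.11 0 0; 0 -0.11 0 0")

```text
t: 25.8
tool_pos: [0.551, 0.1254, 0.3414]
orientation: [3.122, -0.346, -0.0]
force: [-1.1, -0.0, 0.5]
opening: 0.0002
gripper_force: 0.0
```

```bash
python3 y.py
python3 - <<'E'
from h import *
np.set_printoptions(precision=1,suppress=True)
S=snap('side','s9.png');T=snap('top','t9.png')
a=np.radians(25);O=np.array([.5125,-.228]);w=np.radians(-12.2);x=np.array([np.cos(w),np.sin(w)]);y=np.array([-x[1],x[0]])
def E(xb,yb,zb):
    X=xb*np.cos(a)+zb*np.sin(a);return np.r_[O+X*x+yb*y,.075-xb*np.sin(a)+zb*np.cos(a)]
for n,p in {'hold_fl':E(-.034,.02,.188),'hold_fr':E(-.034,-.02,.188),'lipbot_fl':E(-.034,.02,.142),'pan_tr':E(-.018,-.1,.15),'pan_tl':E(-.018,.1,.15),'pan_br':E(-.018,-.1,0),'pan_bl':E(-.018,.1,0)}.items(): print(n,proj(S,p),proj(T,p))
# side: wood (sat>100) vs grey along the top-edge direction: right and left end of face by saturation/brightness edges
g=cv2.cvtColor(S['image'],cv2.COLOR_BGR2HSV)
p0,p1=E(-.018,-.1,.075),E(-.018,.1,.075)
for nm,yb0 in(('right',-.1),('left',.1)):
    print(nm,[(k,)+tuple(int(q) for q in g[tuple(proj(S,E(-.018,yb0+k*.002,.09)).round().astype(int)[::-1])]) for k in range(-6,7)])
o,d=ray(S,385+165/4,240+135/4)
print('holder front edge col profile z:',[(k,)+tuple(int(q) for q in g[tuple(proj(S,E(-.034,0,.188+k*.002)).round().astype(int)[::-1])]) for k in range(-6,9)])
E
```

```text
t 25.8 [0.551  0.1254 0.3414]
panel bottom 90 yaw -12.21 [ 0.4988 -0.214 ] scatter 0.0000 (395, np.float64(307.1924528301887)) (484, np.float64(329.7821350762527))
panel top front/wood 89 yaw -26.17 [ 0.5634 -0.1953] scatter 0.0051 (395, np.float64(279.05128205128204)) (484, np.float64(288.25925925925924))
lip front 90 yaw -11.37 [ 0.4658 -0.2241] scatter 0.0001 (395, np.float64(325.36)) (484, np.float64(345.3448275862069))
hold_fl [393.3 282.6] [465.5 272.6]
hold_fr [408.3 304.1] [493.2 279.2]
lipbot_fl [377.2 309.8] [453.7 287.1]
pan_tr [436.6 376.7] [534.  294.1]
pan_tl [363.9 267. ] [404.4 263.2]
pan_br [379.1 458.6] [490.7 330.3]
pan_bl [321.4 343.8] [382.  304.1]
right [(-6, 15, 152, 121), (-5, 16, 136, 129), (-4, 16, 141, 130), (-3, 16, 140, 131), (-2, 19, 30, 136), (-1, 17, 36, 134), (0, 16, 35, 138), (1, 14, 35, 138), (2, 16, 39, 139), (3, 15, 37, 139), (4, 16, 36, 136), (5, 17, 37, 138), (6, 17, 35, 138)]
left [(-6, 16, 38, 146), (-5, 16, 38, 146), (-4, 16, 38, 146), (-3, 18, 40, 145), (-2, 17, 36, 141), (-1, 21, 30, 171), (0, 16, 53, 126), (1, 16, 50, 128), (2, 16, 50, 128), (3, 16, 46, 127), (4, 17, 51, 212), (5, 17, 48, 202), (6, 15, 49, 203)]
holder front edge col profile z: [(-6, 13, 179, 100), (-5, 13, 175, 93), (-4, 14, 175, 109), (-3, 12, 170, 111), (-2, 13, 171, 106), (-1, 13, 178, 162), (0, 13, 173, 172), (1, 13, 176, 171), (2, 13, 178, 168), (3, 13, 173, 161), (4, 14, 178, 158), (5, 13, 178, 156), (6, 13, 182, 157), (7, 18, 39, 132), (8, 18, 46, 133)]
```

```bash
python3 -c "
from plant import robot
print(robot.close_job())"
```

```text
the job is handed in; nothing more can be done
None
```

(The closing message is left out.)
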